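# Change over the sampler's solvent bottles

## Robot

A 6-joint arm with a two-finger parallel gripper is mounted at the origin on the work surface. World frame = base frame: x ahead of the robot, y to its left, z up, the work surface at z = 0. Lengths are in m, angles in rad, forces in N, time in s.
With the tool pointing down it reaches from about 0.25 to 0.725 m from the base axis. Payload 4 kg.
Tool frame: the origin (TCP) lies midway between the tips of the shut fingers; the grasp point (between the pads) lies grip_point_offset behind it (grip_point_offset is the distance from the TCP to the grasp point, in m); z points along the fingers, y is the line along which they close (so a half turn about z gives the same grasp; the last joint's range is limited). The gripper opens to 85 mm and grips with 20 to 120 N. Pads are 22 mm wide; open, the fingers measure 114 mm over their backs; the gripper's body (76 mm by 85 mm) begins 54 mm behind the grasp point. The pads swing forward as they close: fully open they stand 13 mm farther back than shut.
Start: joints at [1.169, 0.241, 0.005, 1.335, 0, 1.571], TCP at [0.196, 0.46, 0.231] pointing down, gripper open.
Joint ranges: [-2.72, 2.72], [-1.05, 1.87], [-1.09, 1.28], [-1.99, 2.15], [-1.42, 1.44], [-3.14, 3.14]. Speed limits (rad/s): [2.79, 2.79, 3.14, 3.14, 3.14, 3.14].

## Interface

Orientations are given as a unit quaternion [x, y, z, w].
In Python, from workcell import * gives the robot as it stands. The module is installed in compiled form; this text tells all that it offers.
- The arm moves only by the tool arm_command, never from a script. Its arguments are lists of equal length, an entry for each row: "slide": the shift along the tool's x, y, z in cm, a list of three; "spin": the turn about the tool's z in degrees. A call has exactly 5 rows; each row is the pose to reach, as a shift and turn from the pose commanded when the call began, along the tool's axes at that moment; what a row does not reach only later rows make up. A row lasts 1/8 s, in which the tool goes at most 62.5 mm and 10.7 degrees, less where a joint would pass 70% of its speed; a pose out of reach is approached as far as the arm can. A call with a gripper value outside its range is refused whole. "jaw" is the finger opening in cm, from 0 to 8.54, set as the call begins (left out, the last holds). The fingers move at their own pace and stop on an object; the grip force is fixed at half the most. Time passes only in rows, so rows that repeat a pose let the fingers close, or fill a call up. It gives the time, the measured TCP pose, the force, the opening and the grip force at its end, in the units of the state.
- get_obs(): the state, without advancing time (a new reading comes with each control period).
- camera(name): name is "side" or "top" or "wrist"; returns a dict with "pixels" (420x560x3 uint8, red, green, blue), "range_z" (420x560 float32, m along the optical axis (not along the pixel's ray), 0 where there is no reading), "intrinsics" (3x3 intrinsics, pixels), "rvec" (rotation vector, rad) and "tvec" (3), from world to camera coordinates, as OpenCV has them. Camera axes: x right, y down, z forward; pixel columns grow to the right and rows downward; lengths in m; the calibration is good to about 2 mm. A picture is of the moment at which its call begins.
- job_done(): hands the job in; it is judged then, once.
Trained networks look in a picture, given as the dict that the camera call returned (one of the last four; its "shot" number tells which), for a name from the list of things; names that differ only in an ending like _2 or _b are one class to them, and where a whole thing is asked for, a point or a joint stands for the part that bears it (a point fixed in the world has none). Each returns a list of dicts, best first, with "confidence" (0 to 1); they miss things now and then, are a little off and sometimes report something else, mostly with a low value. They report only what shows in the picture. A call takes as long as a camera call. They do not tell look-alikes from the thing itself.
- recognise(picture, thing): "centre" ([column, row] in pixels, amid what is visible of it).
- landmark_of(picture, thing): "centre" ([column, row] in pixels: a listed point, or the origin of a listed thing).
The state is a dict: "clock": time; "joint_pos": joint angles; "joint_vel": joint speeds; "tau": joint torques, N m; "eef_pos": TCP position; "tool_rot": TCP orientation; "ft_force": force on the tool from outside, world axes, zero at the start; "ft_torque": the same for the moment, N m; "grip_width": finger opening in m; "grasp_force": force on a finger pad.
Only numpy, scipy, OpenCV 4.12 (cv2) and the standard library are available. Lean on these libraries where they do the work, as an engineer would, in place of code of your own. Each camera call takes 0.05 s, during which the arm holds its last target. There are 200 camera calls.

## Task

Change over the two solvent bottles of the sampler: the fresh large and small bottle waiting in the carrier go into the sampler deck's wells, and the used ones from the deck go back into the carrier, each standing in the well of its own size. There is room for only one bottle per well, but the empty drip dish between deck and carrier is free as a halfway place. Keep every bottle upright, set it down gently on the floor of its well or dish without letting it drop, and leave the vial rack where it stands.

Things in the scene. Friction and masses are not known exactly. Their poses are not given: they have to be found in the camera images.
- used_large: Used large bottle, which starts in the sampler deck's wide well: amber glass bottle, blue screw cap; body 70 mm in diameter, straight up to 86 mm, then sloping to a 39 mm neck at 110 mm; round cap 53 mm in diameter from 118 to 143 mm (full height). About 0.5 kg. Origin: centre of its underside, z up its axis.
- used_small: Used small bottle, which starts in the sampler deck's narrow well: amber glass bottle, blue screw cap; body 46 mm in diameter, straight up to 49 mm, then sloping to a 30 mm neck at 62 mm; round cap 41 mm in diameter from 69 to 91 mm (full height). About 0.12 kg. Origin: centre of its underside, z up its axis.
- fresh_large: Fresh large bottle, which starts in the carrier's wide well: same as the used one, amber glass bottle, blue screw cap; body 70 mm in diameter, straight up to 86 mm, then sloping to a 39 mm neck at 110 mm; round cap 53 mm in diameter from 118 to 143 mm (full height). About 0.5 kg. Origin: centre of its underside, z up its axis.
- fresh_small: Fresh small bottle, which starts in the carrier's narrow well: same as the used one, amber glass bottle, blue screw cap; body 46 mm in diameter, straight up to 49 mm, then sloping to a 30 mm neck at 62 mm; round cap 41 mm in diameter from 69 to 91 mm (full height). About 0.12 kg. Origin: centre of its underside, z up its axis.
- deck_wide: Wide round dark steel well on the sampler's solvent deck (fixed cream housing 156 x 256 mm, 35 mm high, along one long edge a steel plate 46 mm and a small wash port 59 mm high), at the left or right of the robot: 86 mm inside, 94 outside; floor 3 mm, rim 15 mm above its origin (centre of its underside, 35 mm above the bench).
- deck_narrow: Narrow round dark steel well on the solvent deck, 130 mm beside the wide one, on either side of it: 62 mm inside, 70 outside; floor 3 mm, rim 15 mm above its origin (centre of its underside, 35 mm above the bench). A large bottle does not go in.
- carrier_wide: Wide round white plastic well in the bottle carrier (fixed open grey tray 156 x 256 mm, walls 28 mm high, a hand loop at each end), across from the deck, on the other side of the dish: 86 mm inside, 94 outside; floor 3 mm, rim 15 mm above its origin (centre of its underside, 4 mm above the bench).
- carrier_narrow: Narrow round white plastic well in the bottle carrier, 130 mm beside the wide one, on either side of it: 62 mm inside, 70 outside; floor 3 mm, rim 15 mm above its origin (centre of its underside, 4 mm above the bench). A large bottle does not go in.
- dish: Empty round steel drip dish, fixed on the bench between deck and carrier: 94 mm inside at the floor, 106 mm over the rim, floor 3 mm and rim 12 mm above its origin (centre of its underside, on the bench). Any one bottle can stand in it.
- vial_rack: Bystander: white plastic rack with capped glass sample vials, 70 x 200 mm, 77 mm high, loose on the bench beyond the work. Origin: centre of its underside, long side along its y.
Things that resemble listed ones, but are neither listed nor needed, are in the scene too. Leave any pink or purple look-alike of the used_small alone.

How it is judged:
By the outcome, as a careful person would: the job done as asked, in the order asked, and still so for the second after the job is handed in, with the robot touching nothing.
It also fails if it takes over 120 s, if anything falls off the work surface, if the arm or the gripper's body presses on something with over 40 N, if the wrist force passes 120 N, or if a joint passes its speed limit or range.

## Working session

There is one attempt and no reset: what is moved stays moved. The work goes in short steps, Python scripts to look and compute and a tool call to move; the robot and the scene stay as the last step left them, time stands still between calls to the robot, and variables do not carry over. Pictures are saved under pics/ and viewed, at most 14 in all, crops included, and the job is handed in when it is done.

Besides the shell and the picture viewer there is one more tool, called after ">>>" by a JSON object that holds its "fn" and its "kwargs". arm_command: Moves the arm, as the interface text tells. Its arguments: {"type":"object","properties":{"slide":{"type":"array","items":{"type":"array","items":{"type":"number"}}},"spin":{"type":"array","items":{"type":"number"}},"jaw":{"type":"number"}},"required":["slide","spin"]}

```bash
mkdir -p pics; cat > h.py <<'E'
from workcell import *
import numpy as np, cv2
def save(p,n): cv2.imwrite('pics/'+n,p["pixels"][:,:,::-1])
def cam(p):
    R=cv2.Rodrigues(np.array(p["rvec"],float))[0]; return R,np.array(p["tvec"],float).ravel(),np.array(p["intrinsics"])
def atz(p,uv,z):
    R,t,K=cam(p); d=R.T@np.linalg.inv(K)@np.array([uv[0],uv[1],1.]); c=-R.T@t
    return c+d*(z-c[2])/d[2]
def cloud(p):
    R,t,K=cam(p); Z=p["range_z"]; v,u=np.indices(Z.shape)
    P=np.stack([(u-K[0,2])*Z/K[0,0],(v-K[1,2])*Z/K[1,1],Z],-1)
    return (P-t)@R, Z>0
E
python3 - <<'E'
from h import *
o=get_obs(); print({k:np.round(v,3) for k,v in o.items()})
things="used_large used_small fresh_large fresh_small deck_wide deck_narrow carrier_wide carrier_narrow dish vial_rack".split()
for n in ("top","side"):
    p=camera(n); save(p,n+'0.png'); R,t,K=cam(p); print(n,-R.T@t)
    for s in things:
        print(s,[(np.round(d["centre"]),round(d["confidence"],2)) for d in recognise(p,s)][:6], [(np.round(d["centre"]),round(d["confidence"],2)) for d in landmark_of(p,s)][:4])
E
```

```text
{'clock': np.float64(0.0), 'joint_pos': array([ 1.169,  0.241,  0.004,  1.335, -0.   ,  1.571]), 'joint_vel': array([-0.   , -0.   ,  0.003,  0.001, -0.001, -0.   ]), 'tau': array([-1.0000e-03, -3.7232e+01,  2.5241e+01,  1.7000e-02, -0.0000e+00,
        0.0000e+00]), 'eef_pos': array([0.195, 0.46 , 0.23 ]), 'tool_rot': array([ 0.2  ,  0.98 , -0.001, -0.   ]), 'ft_force': array([-0.309,  0.647, -1.167]), 'ft_torque': array([-0.002, -0.054,  0.019]), 'grasp_force': np.float64(0.0), 'grip_width': np.float64(0.085)}
top [ 0.44104283 -0.00876815  1.23852528]
used_large [(array([125., 224.]), 0.65)] [(array([131., 226.]), 0.7)]
used_small [(array([228., 308.]), 0.95), (array([180., 238.]), 0.88), (array([270., 261.]), 0.84), (array([167., 308.]), 0.74)] [(array([185., 240.]), 0.89), (array([174., 305.]), 0.88), (array([270., 261.]), 0.73), (array([133., 225.]), 0.73)]
fresh_large [(array([425., 229.]), 0.9)] [(array([414., 233.]), 0.86)]
fresh_small [(array([364., 222.]), 0.69)] [(array([364., 226.]), 0.66)]
deck_wide [(array([147., 223.]), 0.6), (array([355., 230.]), 0.17)] [(array([128.,
[... 969 characters left out ...]
168.]), 0.96)] [(array([303., 180.]), 0.8)]
deck_wide [(array([262., 346.]), 0.92)] [(array([267., 330.]), 0.75)]
deck_narrow [(array([302., 284.]), 0.76), (array([329., 173.]), 0.25)] [(array([291., 280.]), 0.73), (array([319., 170.]), 0.32)]
carrier_wide [(array([311., 186.]), 0.74), (array([303., 286.]), 0.49), (array([332., 171.]), 0.42)] [(array([318., 168.]), 0.66)]
carrier_narrow [(array([308., 187.]), 0.68)] [(array([305., 188.]), 0.51)]
dish [(array([280., 222.]), 0.82), (array([318., 142.]), 0.73)] [(array([194., 214.]), 0.73), (array([282., 230.]), 0.57)]
vial_rack [(array([191., 202.]), 0.69), (array([303., 286.]), 0.36)] [(array([196., 211.]), 0.96), (array([316., 172.]), 0.32)]
```

View pics/top0.png

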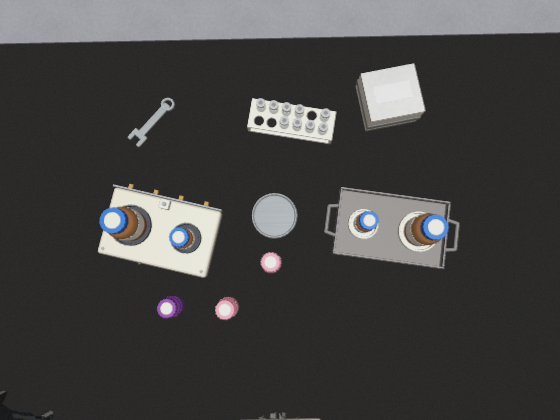

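View pics/side0.png

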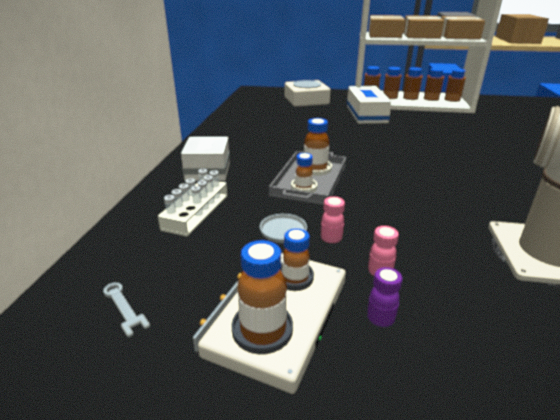

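Top view: the used bottles stand on the cream deck, large cap at (112,221) and small at (180,237). The fresh ones stand in the grey carrier, small at (369,220) and large at (435,228), and the dish is at (274,215). Look-alikes for the small bottle to leave alone are pink (270,261), pink (227,308) and purple (168,308). The blue-capped amber bottles in their wells are the ones I want.

```bash
python3 - <<'E'
from h import *
import workcell
print([n for n in dir(workcell) if not n.startswith('__')], globals().get('grip_point_offset'))
p=camera("top"); W,ok=cloud(p); px=p["pixels"]; hsv=cv2.cvtColor(px,cv2.COLOR_RGB2HSV)
blue=((abs(hsv[...,0].astype(int)-108)<14)&(hsv[...,1]>120)&(hsv[...,2]>60)).astype(np.uint8)
n,l,s,c=cv2.connectedComponentsWithStats(blue)
for i in range(1,n):
    if s[i,4]<60: continue
    m=cv2.dilate((l==i).astype(np.uint8),np.ones((5,5)))>0; m&=ok
    P=W[m]; zt=np.percentile(P[:,2],90); top=P[abs(P[:,2]-zt)<.006]
    (x,y),r=cv2.minEnclosingCircle(top[:,:2].astype(np.float32))
    print(c[i].round(),s[i,4],'ztop',zt.round(4),'mean',top.mean(0).round(4),'circ',round(x,4),round(y,4),round(r,4))
# wells: landmarks & ring ellipses
for nm,z in(("deck_wide",.035),("deck_narrow",.035),("carrier_wide",.004),("carrier_narrow",.004),("dish",0)):
    for d in landmark_of(p,nm)[:2]: print(nm,atz(p,d["centre"],z).round(4),round(d["confidence"],2))
# dish by ring
pts=[]
g=cv2.cvtColor(px,cv2.COLOR_RGB2GRAY); m=(g>90).astype(np.uint8); n,l,s,c=cv2.connectedComponentsWithStats(m)
i=l[215,274]; q=cv2.findContours((l==i).astype(np.uint8),0,2)[0][0]; (e,ax,a)=cv2.fitEllipse(q); print('dish',e,ax,atz(p,e,.012).round(4))
# deck & carrier outlines
for nm,sel in(("deck",(W[...,2]>.028)&(W[...,2]<.042)&(W[...,1]>.15)),("others",(W[...,2]>.02)&ok)):
    n,l,s,c=cv2.connectedComponentsWithStats((sel&ok).astype(np.uint8))
    for i in range(1,n):
        if s[i,4]>150:
            P=W[l==i]; R=cv2.minAreaRect(P[:,:2].astype(np.float32)); print(nm,np.round(R[0],3),np.round(R[1],3),round(R[2],1),'zmax',P[:,2].max().round(3))
save({"pixels":cv2.resize(px[170:330,80:460],None,fx=2,fy=2,interpolation=2)},'crop.png')
E
```

```text
['Unreachable', 'camera', 'get_obs', 'grip_point_offset', 'job_done', 'landmark_of', 'recognise'] 0.0187
[114. 221.] 359 ztop 0.1823 mean [0.5386 0.328  0.1805] circ 0.5386 0.3284 0.0275
[368. 221.] 145 ztop 0.0998 mean [ 0.5344 -0.2035  0.0979] circ 0.5346 -0.2039 0.021
[434. 227.] 329 ztop 0.1519 mean [ 0.5135 -0.3322  0.15  ] circ 0.5139 -0.3328 0.0269
[180. 237.] 166 ztop 0.1308 mean [0.5051 0.2048 0.1288] circ 0.5054 0.2049 0.021
deck_wide [0.5425 0.3296 0.035 ] 0.8
deck_narrow [0.5106 0.2079 0.035 ] 0.56
carrier_wide [ 0.516  -0.3335  0.004 ] 0.73
carrier_narrow [ 0.5393 -0.2101  0.004 ] 0.6
carrier_narrow [ 0.5122 -0.3383  0.004 ] 0.32
dish [ 0.5547 -0.001   0.    ] 0.82
dish [ 0.5147 -0.3295  0.    ] 0.18
dish (274.0059509277344, 215.15232849121094) (44.63957595825195, 44.871856689453125) [0.5575 0.0024 0.012 ]
deck [0.53  0.266] [0.256 0.171] 75.9 zmax 0.042
deck [0.537 0.321] [0.058 0.085] 73.2 zmax 0.042
others [ 0.826 -0.272] [0.119 0.128] 9.6 zmax 0.092
others [ 0.781 -0.042] [0.2   0.071] 79.5 zmax 0.082
others [0.529 0.267] [0.257 0.173] 75.7 zmax 0.186
others [ 0.523 -0.268] [0.308 0.156] 81.0 zmax 0.156
others [ 0.534 -0.203] [0.045 0.043] 23.8 zmax 0.106
others [0.448 0.011] [0.043 0.045] 83.6 zmax 0.095
others [0.356 0.236] [0.043 0.044] 82.3 zmax 0.096
others [0.351 0.112] [0.043 0.044] 8.5 zmax 0.096
others [0.209 0.451] [0.105 0.042] 72.2 zmax 0.397
```

View pics/crop.png

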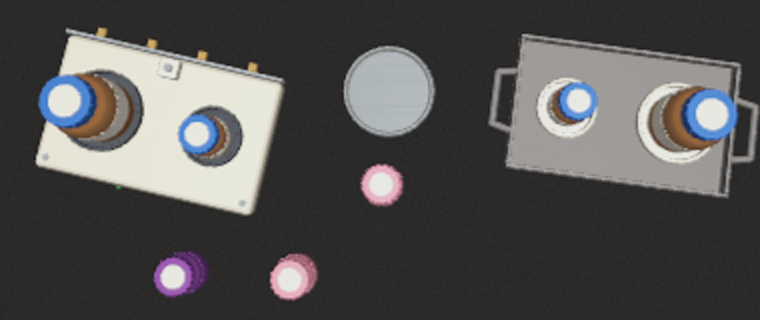

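Confirmed: blue-capped amber bottles at crop (67,101), (197,133), (577,101) and (712,115); the two pink and one purple bottles stand outside the deck and carrier. Next I'll fit the well rims for accurate centres.

```bash
python3 - <<'E'
from h import *
from scipy.optimize import least_squares
Ws=[]
for k in range(4):
    p=camera("top"); W,ok=cloud(p); W=W.copy(); W[~ok]=np.nan; Ws.append(W)
W=np.nanmedian(Ws,0)
g=cv2.cvtColor(p["pixels"],cv2.COLOR_RGB2GRAY).astype(np.float32)
def ring(c0,z,ro,nm,sign):
    # subpixel edge of outer rim: project rim circle rays, maximise gradient
    R,t,K=cam(p); E=[]
    for th in np.radians(np.arange(0,360,3)):
        rr=np.arange(ro-.012,ro+.012,.0005)
        pts=np.c_[c0[0]+rr*np.cos(th),c0[1]+rr*np.sin(th),np.full(len(rr),z)]
        uv=cv2.projectPoints(pts,np.array(p["rvec"],float),t,K,None)[0][:,0].astype(np.float32)
        v=cv2.GaussianBlur(cv2.remap(g,uv[:,:1].copy(),uv[:,1:].copy(),1),(1,5),0)[:,0]
        d=np.gradient(v)*sign; i=d.argmax()
        if d[i]>1.5: E.append(pts[i,:2])
    E=np.array(E); f=least_squares(lambda q:np.hypot(E[:,0]-q[0],E[:,1]-q[1])-ro,c0,loss='soft_l1',f_scale=.001)
    r=f.fun; print(nm,'edge',f.x.round(4),len(E),'mad',np.median(abs(r)).round(4))
    return f.x
for nm,c,z,ro,s in(("deck_wide",(.5405,.328),.05,.047,1),("deck_narrow",(.507,.206),.05,.035,1),("carrier_wide",(.515,-.333),.019,.047,-1),("carrier_narrow",(.5365,-.206),.019,.035,-1),("dish",(.5575,.0024),.012,.053,-1)):
    x=ring(c,z,ro,nm,s); ring(x,z,ro,nm,s)
    r=np.hypot(W[...,0]-x[0],W[...,1]-x[1]); m=(abs(W[...,2]-z)<.005)&(r<ro+.006)&(r>ro-.012)
    P=W[m]; f=least_squares(lambda q:np.hypot(P[:,0]-q[0],P[:,1]-q[1])-(ro-.002),x,loss='soft_l1',f_scale=.002); print('   depth',f.x.round(4),len(P))
E
```

```text
deck_wide edge [0.5386 0.3284] 105 mad 0.0005
deck_wide edge [0.5386 0.3284] 105 mad 0.0005
   depth [0.5395 0.3306] 165
deck_narrow edge [0.5069 0.2038] 120 mad 0.0005
deck_narrow edge [0.5069 0.2038] 120 mad 0.0005
   depth [0.5076 0.2049] 145
carrier_wide edge [ 0.5131 -0.3336] 120 mad 0.0006
carrier_wide edge [ 0.5131 -0.3338] 120 mad 0.0006
   depth [ 0.513  -0.3326] 172
carrier_narrow edge [ 0.5331 -0.2041] 120 mad 0.0008
carrier_narrow edge [ 0.5332 -0.2043] 120 mad 0.0008
   depth [ 0.5335 -0.2041] 133
dish edge [0.558  0.0025] 120 mad 0.0003
dish edge [0.558  0.0025] 120 mad 0.0
   depth [0.5581 0.0029] 240
```

>>> {"fn": "arm_command", "kwargs": {"slide": [[-4, 0, -2.5], [-10, 0, -4.9], [-16, 0.5, -4.9], [-21.7, 1.0, -4.9], [-26.7, 1.3, -4.9]], "spin": [-8, -16, -23, -23, -23], "jaw": 8.0}}

```text
clock: 3.22
eef_pos: [0.4484, 0.3668, 0.2804]
tool_rot: [0.001, 1.0, 0.0, 0.0]
ft_force: [-0.0, 0.7, -0.2]
grip_width: 0.0801
grasp_force: 0.0
```

```bash
python3 - <<'E'
from h import *
o=get_obs(); print(o["clock"],o["eef_pos"],o["tool_rot"],o["joint_pos"].round(2),o["grip_width"])
E
```

```text
3.225 [0.44837694 0.36683358 0.28035551] [5.79861378e-04 9.99999792e-01 2.05233083e-04 1.93362963e-04] [0.69 0.39 0.34 1.52 0.   0.69] 0.0800578101480695
```

>>> {"fn": "arm_command", "kwargs": {"slide": [[-5, -2.2, 0], [-9, -3.8, 0], [-9, -3.8, 4], [-9, -3.8, 7.5], [-9, -3.8, 7.5]], "spin": [0, 0, 0, 0, 0]}}

```text
clock: 3.85
eef_pos: [0.5345, 0.3283, 0.2016]
tool_rot: [0.0, 1.0, -0.002, -0.003]
ft_force: [-0.1, -0.8, 0.0]
grip_width: 0.0798
grasp_force: 0.0
```

```bash
python3 - <<'E'
from h import *
p=camera("wrist"); save(p,'w1.png')
for k in range(3): o=get_obs(); print(o["clock"],o["eef_pos"].round(4),o["joint_vel"].round(3)); camera("wrist")
W,ok=cloud(p); m=ok&(abs(W[...,2]-.181)<.006)&(np.hypot(W[...,0]-.5385,W[...,1]-.3285)<.04); P=W[m]
print(len(P),P.mean(0), cv2.minEnclosingCircle(P[:,:2].astype(np.float32)))
E
```

```text
3.9 [0.5356 0.3292 0.2043] [ 0.004 -0.035  0.063  0.008 -0.     0.001]
3.95 [0.5365 0.3299 0.2062] [ 0.004 -0.025  0.034 -0.    -0.001 -0.   ]
4.0 [0.537  0.3303 0.2072] [ 0.003 -0.015  0.014 -0.005 -0.002 -0.001]
8004 [0.5362079  0.32822767 0.18062272] ((0.5381693840026855, 0.32819071412086487), 0.027372414246201515)
```

View pics/w1.png

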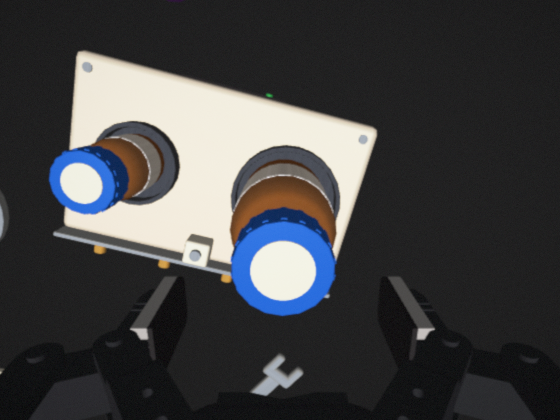

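The large cap sits centred between the open fingers at (283,270), and there is room around it. Descending and gripping.

>>> {"fn": "arm_command", "kwargs": {"slide": [[-0.13, -0.17, 2], [-0.13, -0.17, 4], [-0.13, -0.17, 6], [-0.13, -0.17, 6], [-0.13, -0.17, 6]], "spin": [0, 0, 0, 0, 0]}}

```text
clock: 4.68
eef_pos: [0.5385, 0.3287, 0.1473]
tool_rot: [0.0, 1.0, 0.001, 0.001]
ft_force: [-0.2, -0.9, -1.0]
grip_width: 0.08
grasp_force: 0.0
```

>>> {"fn": "arm_command", "kwargs": {"slide": [[0, 0, 0], [0, 0, 0], [0, 0, 0], [0, 0, 0], [0, 0, 0]], "spin": [0, 0, 0, 0, 0], "jaw": 4.0}}

```text
clock: 5.3
eef_pos: [0.5386, 0.3286, 0.147]
tool_rot: [0.0, 1.0, 0.001, 0.002]
ft_force: [0.0, 1.8, 5.3]
grip_width: 0.0514
grasp_force: 63.9
```

>>> {"fn": "arm_command", "kwargs": {"slide": [[0, 0, 0], [0, 0, 0], [0, 0, 0], [0, 0, -0.3], [0, 0, -0.6]], "spin": [0, 0, 0, 0, 0]}}

```text
clock: 5.92
eef_pos: [0.5365, 0.3273, 0.1497]
tool_rot: [0.0, 1.0, -0.001, -0.002]
ft_force: [-0.1, -0.1, -5.8]
grip_width: 0.0516
grasp_force: 63.2
```

>>> {"fn": "arm_command", "kwargs": {"slide": [[0, 0, -2], [0, 0, -5], [0, 0, -9], [0, -1.5, -12], [-0.3, -4.5, -13]], "spin": [0, 0, 0, 0, 0]}}

```text
clock: 6.55
eef_pos: [0.5409, 0.2838, 0.2828]
tool_rot: [-0.001, 1.0, 0.001, 0.001]
ft_force: [1.2, -0.4, -4.8]
grip_width: 0.0516
grasp_force: 64.1
```

>>> {"fn": "arm_command", "kwargs": {"slide": [[-0.2, -5, 0], [-0.5, -10, 0], [-0.9, -15, 0], [-1.3, -20, 0], [-1.6, -24.5, 0]], "spin": [0, 0, 0, 0, 0]}}

```text
clock: 7.18
eef_pos: [0.5558, 0.0361, 0.2803]
tool_rot: [0.0, 1.0, -0.0, -0.001]
ft_force: [0.6, -0.1, -5.2]
grip_width: 0.0517
grasp_force: 64.1
```

>>> {"fn": "arm_command", "kwargs": {"slide": [[-0.1, -2.4, 0], [-0.1, -3.6, 0], [-0.1, -3.6, 2], [-0.1, -3.6, 4], [-0.1, -3.6, 4]], "spin": [0, 0, 0, 0, 0]}}

```text
clock: 7.8
eef_pos: [0.5558, 0.0027, 0.239]
tool_rot: [-0.0, 1.0, 0.0, -0.003]
ft_force: [0.1, 0.2, -4.0]
grip_width: 0.0517
grasp_force: 64.2
```

>>> {"fn": "arm_command", "kwargs": {"slide": [[0, 0, 2], [0, 0, 4], [0, 0, 6], [0, 0, 6], [0, 0, 6]], "spin": [0, 0, 0, 0, 0]}}

```text
clock: 8.43
eef_pos: [0.5583, 0.0023, 0.1826]
tool_rot: [-0.0, 1.0, 0.0, 0.001]
ft_force: [-0.3, -0.6, -5.0]
grip_width: 0.0515
grasp_force: 64.3
```

>>> {"fn": "arm_command", "kwargs": {"slide": [[0, 0, 2], [0, 0, 4], [0, 0, 6], [0, 0, 6.7], [0, 0, 6.7]], "spin": [0, 0, 0, 0, 0]}}

```text
clock: 9.05
eef_pos: [0.5579, 0.002, 0.115]
tool_rot: [0.0, 1.0, 0.0, 0.0]
ft_force: [0.8, 0.1, -4.6]
grip_width: 0.0515
grasp_force: 64.4
```

>>> {"fn": "arm_command", "kwargs": {"slide": [[0, 0, 0], [0, 0, 0.1], [0, 0, 0.2], [0, 0, 0.3], [0, 0, 0.3]], "spin": [0, 0, 0, 0, 0]}}

```text
clock: 9.68
eef_pos: [0.5578, 0.0019, 0.112]
tool_rot: [0.0, 1.0, -0.0, 0.001]
ft_force: [-1.3, 0.8, 0.7]
grip_width: 0.0513
grasp_force: 65.1
```

Contact shows in the force. Releasing, then moving to the fresh large bottle in the carrier.

>>> {"fn": "arm_command", "kwargs": {"slide": [[0, 0, 0], [0, 0, 0], [0, 0, 0], [0, 0, 0], [0, 0, -1]], "spin": [0, 0, 0, 0, 0], "jaw": 8.0}}

```text
clock: 10.3
eef_pos: [0.5568, 0.002, 0.1209]
tool_rot: [0.0, 1.0, -0.0, -0.001]
ft_force: [0.0, -0.3, -0.2]
grip_width: 0.0801
grasp_force: 0.0
```

>>> {"fn": "arm_command", "kwargs": {"slide": [[0, 0, -2], [0, 0, -5], [0, 0, -8.5], [0.5, -5, -10], [1, -10, -10]], "spin": [0, 0, 0, 0, 0]}}

```text
clock: 10.92
eef_pos: [0.5488, -0.0987, 0.2242]
tool_rot: [-0.001, 1.0, -0.0, 0.003]
ft_force: [1.2, 0.5, 0.1]
grip_width: 0.08
grasp_force: 0.0
```

>>> {"fn": "arm_command", "kwargs": {"slide": [[0.8, -6, 0], [1.6, -12, 0], [2.6, -18, 0], [3.4, -23.5, 1], [3.4, -23.5, 3]], "spin": [0, 0, 0, 0, 0]}}

```text
clock: 11.55
eef_pos: [0.5129, -0.3379, 0.1923]
tool_rot: [0.003, 1.0, -0.001, 0.001]
ft_force: [0.4, 0.4, 0.3]
grip_width: 0.0801
grasp_force: 0.0
```

```bash
python3 - <<'E'
from h import *
for k in range(4): p=camera("wrist")
o=get_obs(); print(o["clock"],o["eef_pos"].round(4),o["grip_width"])
W,ok=cloud(p); m=ok&(abs(W[...,2]-.150)<.006)&(np.hypot(W[...,0]-.514,W[...,1]+.333)<.04); P=W[m]
print(len(P),P[:,2].mean(), cv2.minEnclosingCircle(P[:,:2].astype(np.float32)))
p=camera("top"); W,ok=cloud(p); m=ok&(W[...,2]>.139)&(W[...,2]<.155)&(np.hypot(W[...,0]-.558,W[...,1])<.05); P=W[m]
print(len(P),P[:,2].mean(), cv2.minEnclosingCircle(P[:,:2].astype(np.float32)))
E
```

```text
11.75 [ 0.5133 -0.3327  0.1917] 0.08031391150564916
6684 0.1496402220541084 ((0.513174295425415, -0.3346809446811676), 0.027308888733386993)
497 0.14574439199534456 ((0.5581021308898926, 0.0028335037641227245), 0.027118168771266937)
```

>>> {"fn": "arm_command", "kwargs": {"slide": [[0, -0.1, 2.5], [0, -0.1, 5], [0, -0.1, 7.5], [0, -0.1, 7.5], [0, -0.1, 7.5]], "spin": [0, 0, 0, 0, 0]}}

```text
clock: 12.42
eef_pos: [0.5146, -0.334, 0.1182]
tool_rot: [-0.0, 1.0, -0.001, 0.001]
ft_force: [0.5, 0.6, -0.1]
grip_width: 0.0799
grasp_force: 0.0
```

>>> {"fn": "arm_command", "kwargs": {"slide": [[0, 0, 0], [0, 0, 0], [0, 0, 0], [0, 0, 0], [0, 0, 0]], "spin": [0, 0, 0, 0, 0], "jaw": 4.0}}

```text
clock: 13.05
eef_pos: [0.5145, -0.3344, 0.1182]
tool_rot: [0.0, 1.0, -0.001, 0.002]
ft_force: [-0.3, 0.6, 6.4]
grip_width: 0.0514
grasp_force: 63.9
```

>>> {"fn": "arm_command", "kwargs": {"slide": [[0, 0, 0], [0, 0, 0], [0, 0, 0], [0, 0, -0.3], [0, 0, -0.6]], "spin": [0, 0, 0, 0, 0]}}

```text
clock: 13.68
eef_pos: [0.5122, -0.3334, 0.1208]
tool_rot: [0.0, 1.0, 0.001, -0.002]
ft_force: [0.2, -0.1, -6.3]
grip_width: 0.0516
grasp_force: 63.4
```

>>> {"fn": "arm_command", "kwargs": {"slide": [[0, 0, -2], [0, 0, -5.5], [0, 0, -10], [0, 0, -14], [0, 1.5, -16.6]], "spin": [0, 0, 0, 0, 0]}}

```text
clock: 14.3
eef_pos: [0.5133, -0.3199, 0.2895]
tool_rot: [0.001, 1.0, -0.0, 0.0]
ft_force: [-0.0, -0.2, -6.0]
grip_width: 0.0517
grasp_force: 64.3
```

>>> {"fn": "arm_command", "kwargs": {"slide": [[0, 3.5, 0], [0, 8.5, 0], [0, 13.5, 0], [0, 18.5, 0], [0, 23.5, 0]], "spin": [0, 0, 0, 0, 0]}}

```text
clock: 14.92
eef_pos: [0.5127, -0.0825, 0.2873]
tool_rot: [0.0, 1.0, 0.0, -0.001]
ft_force: [0.6, 0.5, -6.5]
grip_width: 0.0514
grasp_force: 64.4
```

>>> {"fn": "arm_command", "kwargs": {"slide": [[0, 5, 0], [-0.5, 10, 0], [-1, 15, 0], [-1.5, 20, 0], [-1.8, 25, 0]], "spin": [0, 0, 0, 0, 0]}}

```text
clock: 15.55
eef_pos: [0.5311, 0.1673, 0.2872]
tool_rot: [0.0, 1.0, -0.0, -0.001]
ft_force: [1.0, 0.6, -6.8]
grip_width: 0.0516
grasp_force: 64.4
```

>>> {"fn": "arm_command", "kwargs": {"slide": [[-0.3, 5, 0], [-0.6, 10, 0], [-0.6, 14.5, 0], [-0.6, 16.3, 0], [-0.6, 16.3, 0]], "spin": [0, 0, 0, 0, 0]}}

```text
clock: 16.18
eef_pos: [0.537, 0.3298, 0.2867]
tool_rot: [-0.001, 1.0, -0.001, -0.001]
ft_force: [0.0, -0.2, -6.3]
grip_width: 0.0515
grasp_force: 64.9
```

>>> {"fn": "arm_command", "kwargs": {"slide": [[0, 0, 2], [0, 0, 4], [0, 0, 6], [0, 0, 7], [0, 0, 7]], "spin": [0, 0, 0, 0, 0]}}

```text
clock: 16.8
eef_pos: [0.5374, 0.3276, 0.2176]
tool_rot: [0.001, 1.0, -0.001, -0.001]
ft_force: [0.1, -0.4, -5.6]
grip_width: 0.0517
grasp_force: 65.0
```

>>> {"fn": "arm_command", "kwargs": {"slide": [[-0.1, 0.05, 2], [-0.1, 0.05, 4], [-0.1, 0.05, 5.8], [-0.1, 0.05, 6.3], [-0.1, 0.05, 6.3]], "spin": [0, 0, 0, 0, 0]}}

```text
clock: 17.42
eef_pos: [0.539, 0.3295, 0.1561]
tool_rot: [0.0, 1.0, 0.0, 0.0]
ft_force: [0.4, 0.3, -5.4]
grip_width: 0.0515
grasp_force: 65.0
```

>>> {"fn": "arm_command", "kwargs": {"slide": [[0, 0, 0], [0, 0, 0.1], [0, 0, 0.2], [0, 0, 0.3], [0, 0, 0.3]], "spin": [0, 0, 0, 0, 0]}}

```text
clock: 18.05
eef_pos: [0.5385, 0.3294, 0.1521]
tool_rot: [0.0, 1.0, -0.0, -0.0]
ft_force: [-1.4, -0.0, -5.1]
grip_width: 0.0514
grasp_force: 65.0
```

>>> {"fn": "arm_command", "kwargs": {"slide": [[0, 0, 0.1], [0, 0, 0.2], [0, 0, 0.3], [0, 0, 0.3], [0, 0, 0.3]], "spin": [0, 0, 0, 0, 0]}}

```text
clock: 18.68
eef_pos: [0.5387, 0.3295, 0.1493]
tool_rot: [0.0, 1.0, 0.0, 0.0]
ft_force: [0.1, -0.4, -4.9]
grip_width: 0.0514
grasp_force: 65.3
```

>>> {"fn": "arm_command", "kwargs": {"slide": [[0, 0, 0.05], [0, 0, 0.1], [0, 0, 0.15], [0, 0, 0.15], [0, 0, 0.15]], "spin": [0, 0, 0, 0, 0]}}

```text
clock: 19.3
eef_pos: [0.539, 0.3296, 0.1493]
tool_rot: [0.0, 1.0, 0.0, 0.001]
ft_force: [-2.4, -2.0, 5.1]
grip_width: 0.0513
grasp_force: 66.0
```

>>> {"fn": "arm_command", "kwargs": {"slide": [[0, 0, 0], [0, 0, 0], [0, 0, 0], [0, 0, 0], [0, 0, -1]], "spin": [0, 0, 0, 0, 0], "jaw": 8.0}}

```text
clock: 19.92
eef_pos: [0.538, 0.3292, 0.1571]
tool_rot: [0.0, 1.0, -0.001, -0.001]
ft_force: [0.3, -0.1, -0.0]
grip_width: 0.0803
grasp_force: 0.0
```

>>> {"fn": "arm_command", "kwargs": {"slide": [[0, 0, -2], [0, 0, -5], [0, 0, -7], [-0.3, -5, -7], [-0.6, -10.5, -7]], "spin": [0, 0, 0, 0, 0]}}

```text
clock: 20.55
eef_pos: [0.545, 0.2243, 0.2289]
tool_rot: [-0.001, 1.0, 0.0, 0.001]
ft_force: [1.4, -0.1, 0.1]
grip_width: 0.0799
grasp_force: 0.0
```

>>> {"fn": "arm_command", "kwargs": {"slide": [[-0.4, -6, 0], [-0.8, -12, 0], [-1.2, -18, 0], [-1.3, -22.2, 0], [-1.3, -22.2, 3]], "spin": [0, 0, 0, 0, 0]}}

```text
clock: 21.18
eef_pos: [0.5599, -0.0009, 0.201]
tool_rot: [0.003, 1.0, -0.0, 0.004]
ft_force: [0.4, 1.1, -0.7]
grip_width: 0.0801
grasp_force: 0.0
```

>>> {"fn": "arm_command", "kwargs": {"slide": [[0, 0, 1], [0, 0, 1], [0, 0, 1], [0, 0, 1], [0, 0, 1]], "spin": [0, 0, 0, 0, 0]}}

```text
clock: 21.8
eef_pos: [0.5579, 0.0029, 0.1884]
tool_rot: [-0.0, 1.0, -0.0, 0.001]
ft_force: [-0.3, -0.3, 0.7]
grip_width: 0.0799
grasp_force: 0.0
```

>>> {"fn": "arm_command", "kwargs": {"slide": [[0, 0, 2.5], [0, 0, 5], [0, 0, 7.5], [0, 0, 7.5], [0, 0, 7.5]], "spin": [0, 0, 0, 0, 0]}}

```text
clock: 22.42
eef_pos: [0.5582, 0.0026, 0.1138]
tool_rot: [0.0, 1.0, -0.0, 0.001]
ft_force: [0.2, 0.3, -0.4]
grip_width: 0.0801
grasp_force: 0.0
```

>>> {"fn": "arm_command", "kwargs": {"slide": [[0, 0, 0], [0, 0, 0], [0, 0, 0], [0, 0, 0], [0, 0, 0]], "spin": [0, 0, 0, 0, 0], "jaw": 4.0}}

```text
clock: 23.05
eef_pos: [0.5587, 0.0023, 0.1144]
tool_rot: [0.0, 1.0, -0.0, 0.002]
ft_force: [0.5, -1.5, 6.7]
grip_width: 0.052
grasp_force: 63.6
```

>>> {"fn": "arm_command", "kwargs": {"slide": [[0, 0, 0], [0, 0, 0], [0, 0, 0], [0, 0, -0.3], [0, 0, -0.6]], "spin": [0, 0, 0, 0, 0]}}

```text
clock: 23.68
eef_pos: [0.5563, 0.0026, 0.1177]
tool_rot: [0.0, 1.0, 0.0, -0.002]
ft_force: [-0.6, -0.1, -4.8]
grip_width: 0.0516
grasp_force: 63.2
```

>>> {"fn": "arm_command", "kwargs": {"slide": [[0, 0, -2], [0, 0, -5.5], [0, 0, -10], [0.2, -1.5, -13.5], [0.6, -4.5, -15]], "spin": [0, 0, 0, 0, 0]}}

```text
clock: 24.3
eef_pos: [0.5522, -0.042, 0.2707]
tool_rot: [-0.001, 1.0, 0.0, 0.001]
ft_force: [1.0, 1.0, -6.0]
grip_width: 0.0515
grasp_force: 63.9
```

>>> {"fn": "arm_command", "kwargs": {"slide": [[0.6, -5, 0], [1.3, -10, 0], [2.1, -15, 0], [2.9, -20, 0], [3.6, -25, 0]], "spin": [0, 0, 0, 0, 0]}}

```text
clock: 24.92
eef_pos: [0.5145, -0.2936, 0.2677]
tool_rot: [0.0, 1.0, 0.001, -0.001]
ft_force: [1.1, -0.5, -5.6]
grip_width: 0.0516
grasp_force: 63.8
```

>>> {"fn": "arm_command", "kwargs": {"slide": [[0.3, -3, 0], [0.35, -4.1, 0.5], [0.35, -4.1, 2.5], [0.35, -4.1, 4.5], [0.35, -4.1, 5]], "spin": [0, 0, 0, 0, 0]}}

```text
clock: 25.55
eef_pos: [0.5109, -0.3317, 0.2162]
tool_rot: [-0.0, 1.0, 0.002, -0.002]
ft_force: [0.2, 0.1, -5.3]
grip_width: 0.0517
grasp_force: 64.2
```

>>> {"fn": "arm_command", "kwargs": {"slide": [[0, 0, 0.5], [0, 0, 2], [0, 0, 3.5], [0, 0, 4], [0, 0, 4]], "spin": [0, 0, 0, 0, 0]}}

```text
clock: 26.18
eef_pos: [0.5115, -0.3333, 0.1781]
tool_rot: [0.0, 1.0, 0.0, -0.001]
ft_force: [-0.8, 0.1, -4.0]
grip_width: 0.0515
grasp_force: 64.2
```

>>> {"fn": "arm_command", "kwargs": {"slide": [[-0.1, 0, 1.5], [-0.1, 0, 3.5], [-0.1, 0, 5], [-0.1, 0, 5.4], [-0.1, 0, 5.4]], "spin": [0, 0, 0, 0, 0]}}

```text
clock: 26.8
eef_pos: [0.5129, -0.3335, 0.1247]
tool_rot: [0.0, 1.0, 0.0, -0.0]
ft_force: [0.0, -0.4, -4.1]
grip_width: 0.0518
grasp_force: 64.3
```

>>> {"fn": "arm_command", "kwargs": {"slide": [[0, 0, 0.1], [0, 0, 0.2], [0, 0, 0.3], [0, 0, 0.4], [0, 0, 0.4]], "spin": [0, 0, 0, 0, 0]}}

```text
clock: 27.42
eef_pos: [0.5128, -0.3334, 0.1207]
tool_rot: [0.0, 1.0, 0.0, -0.0]
ft_force: [0.1, 0.4, -4.9]
grip_width: 0.0513
grasp_force: 64.3
```

>>> {"fn": "arm_command", "kwargs": {"slide": [[0, 0, 0.1], [0, 0, 0.15], [0, 0, 0.2], [0, 0, 0.2], [0, 0, 0.2]], "spin": [0, 0, 0, 0, 0]}}

```text
clock: 28.05
eef_pos: [0.5129, -0.3335, 0.1188]
tool_rot: [0.0, 1.0, -0.0, 0.0]
ft_force: [0.2, -0.7, -5.5]
grip_width: 0.0511
grasp_force: 64.3
```

>>> {"fn": "arm_command", "kwargs": {"slide": [[0, 0, 0.05], [0, 0, 0.1], [0, 0, 0.1], [0, 0, 0.1], [0, 0, 0.1]], "spin": [0, 0, 0, 0, 0]}}

```text
clock: 28.68
eef_pos: [0.5131, -0.3336, 0.1185]
tool_rot: [0.0, 1.0, -0.0, 0.0]
ft_force: [-2.0, 0.4, 3.2]
grip_width: 0.0515
grasp_force: 65.0
```

>>> {"fn": "arm_command", "kwargs": {"slide": [[0, 0, 0], [0, 0, 0], [0, 0, 0], [0, 0, 0], [0, 0, -1]], "spin": [0, 0, 0, 0, 0], "jaw": 8.0}}

```text
clock: 29.3
eef_pos: [0.5123, -0.3331, 0.1272]
tool_rot: [0.0, 1.0, 0.001, -0.001]
ft_force: [-0.2, 0.7, -0.1]
grip_width: 0.0801
grasp_force: 0.0
```

>>> {"fn": "arm_command", "kwargs": {"slide": [[0, 0, -2], [0, 0, -5], [0, 2, -7], [0, 7, -7], [0.1, 13, -7]], "spin": [0, 0, 0, 0, 0]}}

```text
clock: 29.92
eef_pos: [0.512, -0.2018, 0.1986]
tool_rot: [0.001, 1.0, 0.0, 0.001]
ft_force: [0.4, -0.0, 0.0]
grip_width: 0.0799
grasp_force: 0.0
```

>>> {"fn": "arm_command", "kwargs": {"slide": [[0.1, 6, 0], [0.2, 12, 0], [0.3, 18, 0], [0.4, 24, 0], [0.5, 30, 0]], "spin": [0, 0, 0, 0, 0]}}

```text
clock: 30.55
eef_pos: [0.506, 0.0993, 0.1985]
tool_rot: [-0.0, 1.0, 0.0, 0.0]
ft_force: [1.3, 0.2, -0.4]
grip_width: 0.0803
grasp_force: 0.0
```

>>> {"fn": "arm_command", "kwargs": {"slide": [[0.1, 6, 0], [0.15, 10.8, 0], [0.15, 10.8, 3], [0.15, 10.8, 4], [0.15, 10.8, 4]], "spin": [0, 0, 0, 0, 0]}}

```text
clock: 31.18
eef_pos: [0.5045, 0.2042, 0.1574]
tool_rot: [0.0, 1.0, -0.0, -0.001]
ft_force: [0.1, -0.2, 0.2]
grip_width: 0.0801
grasp_force: 0.0
```

```bash
python3 - <<'E'
from h import *
camera("wrist");p=camera("wrist")
o=get_obs(); print(o["clock"],o["eef_pos"].round(4),o["grip_width"])
W,ok=cloud(p)
def cap(x,y,z):
    m=ok&(abs(W[...,2]-z)<.006)&(np.hypot(W[...,0]-x,W[...,1]-y)<.04); P=W[m]
    if len(P): print(len(P),P[:,2].mean().round(4), cv2.minEnclosingCircle(P[:,:2].astype(np.float32)))
cap(.5054,.2049,.129)
p=camera("top"); W,ok=cloud(p); save(p,'top1.png')
cap(.5385,.3285,.181);cap(.513,-.3335,.15);cap(.5335,-.204,.098)
E
```

```text
31.275 [0.5059 0.2042 0.1588] 0.07987375880511204
4558 0.1285 ((0.5048161745071411, 0.20429161190986633), 0.021362410858273506)
520 0.1499 ((0.5128601789474487, -0.33253446221351624), 0.02716798149049282)
277 0.0977 ((0.5355147123336792, -0.20340920984745026), 0.021307416260242462)
```

View pics/top1.png

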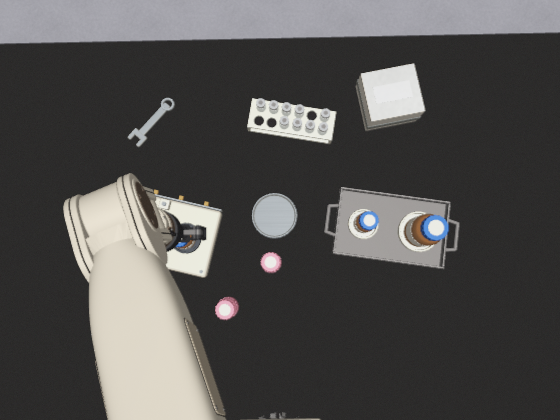

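The top view shows the dish empty at (274,215) and the used large bottle seated in the carrier at (435,228), with the arm over the used small bottle. Now the small ones.

>>> {"fn": "arm_command", "kwargs": {"slide": [[0.05, 0, 2], [0.05, 0, 4], [0.05, 0, 6], [0.05, 0, 6], [0.05, 0, 6]], "spin": [0, 0, 0, 0, 0]}}

```text
clock: 31.95
eef_pos: [0.506, 0.2045, 0.0991]
tool_rot: [0.001, 1.0, 0.0, 0.001]
ft_force: [-0.3, -0.2, -0.0]
grip_width: 0.0796
grasp_force: 0.0
```

>>> {"fn": "arm_command", "kwargs": {"slide": [[0, 0, 0], [0, 0, 0], [0, 0, 0], [0, 0, 0], [0, 0, 0]], "spin": [0, 0, 0, 0, 0], "jaw": 2.5}}

```text
clock: 32.58
eef_pos: [0.5059, 0.2048, 0.0989]
tool_rot: [0.0, 1.0, 0.0, 0.001]
ft_force: [-0.6, -0.2, 4.5]
grip_width: 0.0395
grasp_force: 60.6
```

>>> {"fn": "arm_command", "kwargs": {"slide": [[0, 0, 0], [0, 0, 0], [0, 0, 0], [0, 0, -0.3], [0, 0, -0.6]], "spin": [0, 0, 0, 0, 0]}}

```text
clock: 33.2
eef_pos: [0.5044, 0.2043, 0.1033]
tool_rot: [0.0, 1.0, -0.0, -0.001]
ft_force: [-0.9, -0.0, -0.3]
grip_width: 0.0394
grasp_force: 60.4
```

>>> {"fn": "arm_command", "kwargs": {"slide": [[0, 0, -2], [0, 0, -5], [-0.3, -1.5, -6], [-1.5, -6, -6], [-2.8, -11, -6]], "spin": [0, 0, 0, 0, 0]}}

```text
clock: 33.83
eef_pos: [0.5328, 0.0929, 0.1631]
tool_rot: [-0.001, 1.0, -0.0, -0.0]
ft_force: [0.3, 0.4, -1.5]
grip_width: 0.0395
grasp_force: 60.6
```

>>> {"fn": "arm_command", "kwargs": {"slide": [[-1.3, -5, 0], [-2.4, -9.2, 0], [-2.4, -9.2, 2], [-2.4, -9.2, 4], [-2.4, -9.2, 4]], "spin": [0, 0, 0, 0, 0]}}

```text
clock: 34.45
eef_pos: [0.5547, 0.0013, 0.1212]
tool_rot: [0.001, 1.0, -0.0, -0.003]
ft_force: [0.8, 0.2, -1.6]
grip_width: 0.0396
grasp_force: 60.8
```

>>> {"fn": "arm_command", "kwargs": {"slide": [[0, 0, 1.5], [0, 0, 3], [0, 0, 4.5], [0, 0, 5.5], [0, 0, 5.5]], "spin": [0, 0, 0, 0, 0]}}

```text
clock: 35.08
eef_pos: [0.5562, 0.0026, 0.0676]
tool_rot: [0.0, 1.0, -0.0, -0.001]
ft_force: [-0.6, -0.1, -1.9]
grip_width: 0.0399
grasp_force: 60.8
```

>>> {"fn": "arm_command", "kwargs": {"slide": [[0, 0, 0], [0, 0, 0.1], [0, 0, 0.2], [0, 0, 0.2], [0, 0, 0.2]], "spin": [0, 0, 0, 0, 0]}}

```text
clock: 35.7
eef_pos: [0.5571, 0.0025, 0.0669]
tool_rot: [0.0, 1.0, -0.0, 0.0]
ft_force: [0.3, 1.2, -0.8]
grip_width: 0.0392
grasp_force: 60.8
```

>>> {"fn": "arm_command", "kwargs": {"slide": [[0, 0, 0.1], [0, 0, 0.2], [0, 0, 0.25], [0, 0, 0.25], [0, 0, 0.25]], "spin": [0, 0, 0, 0, 0]}}

```text
clock: 36.33
eef_pos: [0.557, 0.0025, 0.0643]
tool_rot: [0.0, 1.0, -0.0, 0.0]
ft_force: [0.0, -0.2, -1.7]
grip_width: 0.0395
grasp_force: 60.8
```

>>> {"fn": "arm_command", "kwargs": {"slide": [[0, 0, 0.05], [0, 0, 0.1], [0, 0, 0.1], [0, 0, 0.1], [0, 0, 0.1]], "spin": [0, 0, 0, 0, 0]}}

```text
clock: 36.95
eef_pos: [0.5573, 0.0025, 0.0639]
tool_rot: [0.0, 1.0, -0.0, 0.0]
ft_force: [-1.7, 0.1, 5.1]
grip_width: 0.0389
grasp_force: 60.8
```

>>> {"fn": "arm_command", "kwargs": {"slide": [[0, 0, 0], [0, 0, 0], [0, 0, 0], [0, 0, 0], [0, 0, -1]], "spin": [0, 0, 0, 0, 0], "jaw": 8.0}}

```text
clock: 37.58
eef_pos: [0.5562, 0.0025, 0.0728]
tool_rot: [0.0, 1.0, -0.0, -0.001]
ft_force: [-0.7, -0.4, -0.2]
grip_width: 0.0799
grasp_force: 0.0
```

>>> {"fn": "arm_command", "kwargs": {"slide": [[0, 0, -2], [0, 0, -5], [0, 0, -7], [0.6, -5.5, -7], [1.3, -11.5, -7]], "spin": [0, 0, 0, 0, 0]}}

```text
clock: 38.2
eef_pos: [0.5447, -0.1129, 0.1448]
tool_rot: [-0.001, 1.0, -0.0, 0.001]
ft_force: [1.1, 0.1, -0.2]
grip_width: 0.0797
grasp_force: 0.0
```

>>> {"fn": "arm_command", "kwargs": {"slide": [[0.5, -5, 0], [0.93, -9.12, 0], [0.93, -9.12, 1], [0.93, -9.12, 1], [0.93, -9.12, 1]], "spin": [0, 0, 0, 0, 0]}}

```text
clock: 38.83
eef_pos: [0.5348, -0.2025, 0.1334]
tool_rot: [-0.001, 1.0, 0.0, -0.0]
ft_force: [-0.0, 0.6, -0.4]
grip_width: 0.0801
grasp_force: 0.0
```

```bash
python3 - <<'E'
from h import *
camera("wrist");p=camera("wrist")
o=get_obs(); print(o["clock"],o["eef_pos"].round(4),o["grip_width"])
W,ok=cloud(p)
def cap(x,y,z):
    m=ok&(abs(W[...,2]-z)<.006)&(np.hypot(W[...,0]-x,W[...,1]-y)<.04); P=W[m]
    if len(P): print(len(P),P[:,2].mean().round(4), cv2.minEnclosingCircle(P[:,:2].astype(np.float32)))
cap(.535,-.2037,.098)
p=camera("top"); W,ok=cloud(p); cap(.558,.0025,.094); cap(.5385,.3285,.181)
E
```

```text
38.925 [ 0.535  -0.2026  0.1337] 0.07998571023457103
4294 0.0976 ((0.5346522331237793, -0.20581965148448944), 0.021638398990035057)
276 0.0939 ((0.5569071173667908, 0.0035675023682415485), 0.020750442519783974)
548 0.1804 ((0.5383531451225281, 0.33044496178627014), 0.027155792340636253)
```

>>> {"fn": "arm_command", "kwargs": {"slide": [[0, -0.2, 2], [0, -0.2, 4], [0, -0.2, 6.4], [0, -0.2, 6.4], [0, -0.2, 6.4]], "spin": [0, 0, 0, 0, 0]}}

```text
clock: 39.6
eef_pos: [0.5353, -0.2056, 0.0702]
tool_rot: [-0.0, 1.0, -0.0, 0.001]
ft_force: [0.5, 0.5, 0.2]
grip_width: 0.0805
grasp_force: 0.0
```

>>> {"fn": "arm_command", "kwargs": {"slide": [[0, 0, 0], [0, 0, 0], [0, 0, 0], [0, 0, 0], [0, 0, 0]], "spin": [0, 0, 0, 0, 0], "jaw": 2.5}}

```text
clock: 40.22
eef_pos: [0.5356, -0.2059, 0.0705]
tool_rot: [0.0, 1.0, -0.0, 0.001]
ft_force: [-1.1, 0.7, 5.9]
grip_width: 0.0393
grasp_force: 60.6
```

>>> {"fn": "arm_command", "kwargs": {"slide": [[0, 0, 0], [0, 0, 0], [0, 0, 0], [0, 0, -0.3], [0, 0, -0.6]], "spin": [0, 0, 0, 0, 0]}}

```text
clock: 40.85
eef_pos: [0.534, -0.2056, 0.0748]
tool_rot: [0.0, 1.0, 0.0, -0.001]
ft_force: [0.8, 0.3, -0.3]
grip_width: 0.0393
grasp_force: 60.3
```

>>> {"fn": "arm_command", "kwargs": {"slide": [[0, 0, -2], [0, 0, -6], [0, 0, -10], [0, 1, -12], [0.1, 5, -12]], "spin": [0, 0, 0, 0, 0]}}

```text
clock: 41.48
eef_pos: [0.535, -0.1572, 0.1974]
tool_rot: [0.002, 1.0, -0.001, 0.002]
ft_force: [0.9, 1.2, -1.3]
grip_width: 0.0394
grasp_force: 60.6
```

>>> {"fn": "arm_command", "kwargs": {"slide": [[0.4, 5.5, 0], [0.8, 11, 0], [1.2, 16.5, 0], [1.6, 22, 0], [2.0, 27.5, 0]], "spin": [0, 0, 0, 0, 0]}}

```text
clock: 42.1
eef_pos: [0.5132, 0.1208, 0.1951]
tool_rot: [0.0, 1.0, -0.0, -0.0]
ft_force: [1.3, 0.4, -1.2]
grip_width: 0.0391
grasp_force: 60.6
```

>>> {"fn": "arm_command", "kwargs": {"slide": [[0.4, 5, 0], [0.7, 8.5, 0], [0.7, 8.5, 2], [0.7, 8.5, 5], [0.7, 8.5, 6]], "spin": [0, 0, 0, 0, 0]}}

```text
clock: 42.72
eef_pos: [0.5051, 0.2038, 0.1331]
tool_rot: [0.0, 1.0, -0.001, -0.002]
ft_force: [0.3, -0.6, -1.0]
grip_width: 0.0394
grasp_force: 60.7
```

>>> {"fn": "arm_command", "kwargs": {"slide": [[0, 0, 1], [0, 0, 2], [0, 0, 2.5], [0, 0, 2.5], [0, 0, 2.5]], "spin": [0, 0, 0, 0, 0]}}

```text
clock: 43.35
eef_pos: [0.5072, 0.2044, 0.1108]
tool_rot: [0.0, 1.0, 0.0, 0.0]
ft_force: [-0.0, -0.8, -0.7]
grip_width: 0.0398
grasp_force: 60.7
```

>>> {"fn": "arm_command", "kwargs": {"slide": [[0, 0, 0.3], [0, 0, 0.6], [0, 0, 0.75], [0, 0, 0.75], [0, 0, 0.75]], "spin": [0, 0, 0, 0, 0]}}

```text
clock: 43.98
eef_pos: [0.5069, 0.2043, 0.1028]
tool_rot: [0.0, 1.0, 0.0, 0.0]
ft_force: [-0.1, 0.5, -1.4]
grip_width: 0.0393
grasp_force: 60.7
```

>>> {"fn": "arm_command", "kwargs": {"slide": [[0, 0, 0.05], [0, 0, 0.1], [0, 0, 0.15], [0, 0, 0.15], [0, 0, 0.15]], "spin": [0, 0, 0, 0, 0]}}

```text
clock: 44.6
eef_pos: [0.5069, 0.2043, 0.1016]
tool_rot: [0.0, 1.0, 0.0, 0.0]
ft_force: [-0.5, -0.3, 1.5]
grip_width: 0.0394
grasp_force: 60.7
```

>>> {"fn": "arm_command", "kwargs": {"slide": [[0, 0, 0.05], [0, 0, 0.05], [0, 0, 0.05], [0, 0, 0.05], [0, 0, 0.05]], "spin": [0, 0, 0, 0, 0]}}

```text
clock: 45.22
eef_pos: [0.5071, 0.2043, 0.1015]
tool_rot: [0.0, 1.0, 0.0, 0.0]
ft_force: [-0.7, -0.2, 5.2]
grip_width: 0.0395
grasp_force: 61.3
```

>>> {"fn": "arm_command", "kwargs": {"slide": [[0, 0, 0], [0, 0, 0], [0, 0, 0], [0, 0, 0], [0, 0, -1]], "spin": [0, 0, 0, 0, 0], "jaw": 8.0}}

```text
clock: 45.85
eef_pos: [0.5061, 0.204, 0.1103]
tool_rot: [0.0, 1.0, -0.0, -0.001]
ft_force: [0.7, 0.2, 0.5]
grip_width: 0.0802
grasp_force: 0.0
```

>>> {"fn": "arm_command", "kwargs": {"slide": [[0, 0, -2], [0, 0, -4.5], [0, 0, -5], [-1.3, -5.5, -5], [-2.7, -11, -5]], "spin": [0, 0, 0, 0, 0]}}

```text
clock: 46.48
eef_pos: [0.5337, 0.0938, 0.1605]
tool_rot: [-0.001, 1.0, -0.0, -0.0]
ft_force: [0.6, -0.1, -0.4]
grip_width: 0.0805
grasp_force: 0.0
```

>>> {"fn": "arm_command", "kwargs": {"slide": [[-1.2, -5, 0], [-2.3, -9.1, 0], [-2.3, -9.1, 2], [-2.3, -9.1, 3.5], [-2.3, -9.1, 3.5]], "spin": [0, 0, 0, 0, 0]}}

```text
clock: 47.1
eef_pos: [0.5551, 0.0037, 0.1239]
tool_rot: [-0.0, 1.0, 0.0, -0.002]
ft_force: [-0.4, 0.6, 1.0]
grip_width: 0.0798
grasp_force: 0.0
```

>>> {"fn": "arm_command", "kwargs": {"slide": [[0, 0, 0.2], [0, 0, 0.2], [0, 0, 0.2], [0, 0, 0.2], [0, 0, 0.2]], "spin": [0, 0, 0, 0, 0]}}

```text
clock: 47.72
eef_pos: [0.5568, 0.0033, 0.124]
tool_rot: [0.0, 1.0, -0.0, 0.0]
ft_force: [0.4, 0.3, -0.8]
grip_width: 0.0797
grasp_force: 0.0
```

>>> {"fn": "arm_command", "kwargs": {"slide": [[0, 0, 2], [0, 0, 4], [0, 0, 5.8], [0, 0, 5.8], [0, 0, 5.8]], "spin": [0, 0, 0, 0, 0]}}

```text
clock: 48.35
eef_pos: [0.5572, 0.0033, 0.0665]
tool_rot: [0.0, 1.0, -0.0, 0.0]
ft_force: [-0.1, -0.7, -0.1]
grip_width: 0.08
grasp_force: 0.0
```

>>> {"fn": "arm_command", "kwargs": {"slide": [[0, 0, 0], [0, 0, 0], [0, 0, 0], [0, 0, 0], [0, 0, 0]], "spin": [0, 0, 0, 0, 0], "jaw": 2.5}}

```text
clock: 48.98
eef_pos: [0.5575, 0.0032, 0.0668]
tool_rot: [0.0, 1.0, -0.0, 0.001]
ft_force: [-0.3, -0.2, 6.4]
grip_width: 0.0394
grasp_force: 60.4
```

>>> {"fn": "arm_command", "kwargs": {"slide": [[0, 0, 0], [0, 0, 0], [0, 0, 0], [0, 0, -0.3], [0, 0, -0.6]], "spin": [0, 0, 0, 0, 0]}}

```text
clock: 49.6
eef_pos: [0.556, 0.0033, 0.0713]
tool_rot: [0.0, 1.0, 0.0, -0.001]
ft_force: [-0.3, 0.1, -1.6]
grip_width: 0.0397
grasp_force: 60.4
```

>>> {"fn": "arm_command", "kwargs": {"slide": [[0, 0, -2], [0, 0, -5.5], [0.2, -1.5, -7], [0.8, -6.5, -7], [1.4, -11.5, -7]], "spin": [0, 0, 0, 0, 0]}}

```text
clock: 50.22
eef_pos: [0.542, -0.1133, 0.1415]
tool_rot: [-0.0, 1.0, -0.0, -0.0]
ft_force: [0.3, -0.6, -2.1]
grip_width: 0.0395
grasp_force: 60.6
```

>>> {"fn": "arm_command", "kwargs": {"slide": [[0.5, -5, 0], [1.0, -9.2, 0], [1.0, -9.2, 2], [1.0, -9.2, 4], [1.0, -9.2, 4]], "spin": [0, 0, 0, 0, 0]}}

```text
clock: 50.85
eef_pos: [0.5301, -0.204, 0.0993]
tool_rot: [0.001, 1.0, 0.001, -0.003]
ft_force: [-0.1, 0.2, -1.0]
grip_width: 0.0394
grasp_force: 60.8
```

>>> {"fn": "arm_command", "kwargs": {"slide": [[0, 0, 0.5], [0, 0, 1.5], [0, 0, 2.2], [0, 0, 2.4], [0, 0, 2.4]], "spin": [0, 0, 0, 0, 0]}}

```text
clock: 51.48
eef_pos: [0.5326, -0.2036, 0.0777]
tool_rot: [0.0, 1.0, 0.0, -0.0]
ft_force: [0.2, 0.5, -1.7]
grip_width: 0.0391
grasp_force: 60.8
```

>>> {"fn": "arm_command", "kwargs": {"slide": [[0, 0, 0.1], [0, 0, 0.2], [0, 0, 0.3], [0, 0, 0.4], [0, 0, 0.4]], "spin": [0, 0, 0, 0, 0]}}

```text
clock: 52.1
eef_pos: [0.5326, -0.2037, 0.0737]
tool_rot: [0.0, 1.0, 0.0, -0.0]
ft_force: [-0.6, -0.7, -1.2]
grip_width: 0.0393
grasp_force: 60.8
```

>>> {"fn": "arm_command", "kwargs": {"slide": [[0, 0, 0.1], [0, 0, 0.2], [0, 0, 0.25], [0, 0, 0.25], [0, 0, 0.25]], "spin": [0, 0, 0, 0, 0]}}

```text
clock: 52.72
eef_pos: [0.5327, -0.2037, 0.0713]
tool_rot: [0.0, 1.0, -0.0, 0.0]
ft_force: [-0.4, 0.8, -0.9]
grip_width: 0.0393
grasp_force: 60.8
```

>>> {"fn": "arm_command", "kwargs": {"slide": [[0, 0, 0.05], [0, 0, 0.1], [0, 0, 0.1], [0, 0, 0.1], [0, 0, 0.1]], "spin": [0, 0, 0, 0, 0]}}

```text
clock: 53.35
eef_pos: [0.5329, -0.2038, 0.0708]
tool_rot: [0.0, 1.0, -0.0, 0.0]
ft_force: [-0.9, 1.1, 5.5]
grip_width: 0.0392
grasp_force: 61.3
```

Contact again. I'll release, withdraw up and back, and check.

>>> {"fn": "arm_command", "kwargs": {"slide": [[0, 0, 0], [0, 0, 0], [0, 0, 0], [0, 0, 0], [0, 0, -1]], "spin": [0, 0, 0, 0, 0], "jaw": 8.0}}

```text
clock: 53.98
eef_pos: [0.5319, -0.2034, 0.0798]
tool_rot: [0.0, 1.0, 0.0, -0.001]
ft_force: [0.2, -0.3, -0.1]
grip_width: 0.0802
grasp_force: 0.0
```

>>> {"fn": "arm_command", "kwargs": {"slide": [[0, 0, -2], [0, 0, -6], [0, 0, -11], [2, 3, -16], [6, 6, -18]], "spin": [0, 0, 0, 0, 0]}}

```text
clock: 54.6
eef_pos: [0.4745, -0.1437, 0.2643]
tool_rot: [0.0, 1.0, -0.001, 0.004]
ft_force: [-0.1, 0.4, 0.6]
grip_width: 0.0801
grasp_force: 0.0
```

>>> {"fn": "arm_command", "kwargs": {"slide": [[4, 4, 0], [8, 8, 0], [12, 12, 0], [12, 12, 0], [12, 12, 0]], "spin": [0, 0, 0, 0, 0]}}

```text
clock: 55.22
eef_pos: [0.3534, -0.0236, 0.2613]
tool_rot: [-0.0, 1.0, -0.0, 0.001]
ft_force: [0.7, -0.0, -1.0]
grip_width: 0.0802
grasp_force: 0.0
```

```bash
python3 - <<'E'
from h import *
p=camera("top"); W,ok=cloud(p); save(p,'top2.png')
def cap(x,y,z):
    m=ok&(abs(W[...,2]-z)<.006)&(np.hypot(W[...,0]-x,W[...,1]-y)<.04); P=W[m]
    if len(P): print(len(P),P[:,2].mean().round(4), cv2.minEnclosingCircle(P[:,:2].astype(np.float32)))
cap(.5385,.3285,.181);cap(.507,.204,.129);cap(.513,-.3335,.15);cap(.5335,-.204,.098)
p=camera("side"); save(p,'side2.png'); o=get_obs(); print(o["clock"],o["eef_pos"])
E
```

```text
541 0.1803 ((0.5383493900299072, 0.33078688383102417), 0.027411535382270813)
294 0.1285 ((0.5071160197257996, 0.20544326305389404), 0.021360158920288086)
514 0.15 ((0.5131451487541199, -0.3330245912075043), 0.02722358889877796)
277 0.0979 ((0.532612681388855, -0.20338746905326843), 0.02147076651453972)
55.325 [ 0.35369908 -0.02412038  0.26074151]
```

View pics/top2.png

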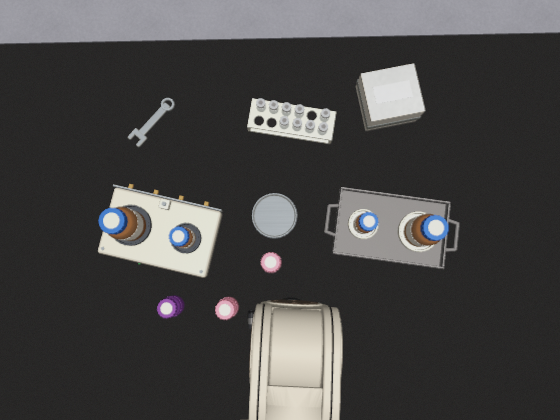

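View pics/side2.png

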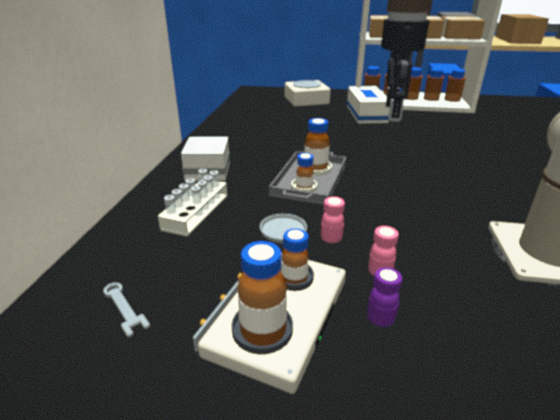

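Both views show all four bottles upright and seated: top caps at (112,221), (180,237), (369,221) and (435,228). The dish at (274,215) is empty, and the rack and look-alikes are where they were.

```bash
python3 -c "
from workcell import *
print(job_done())"
```

```text
the job is handed in; nothing more can be done
None
```

The changeover is done and handed in at about 55 s: both fresh bottles stand in the deck wells, both used ones stand in the carrier wells of their size, and the dish is empty, as the last pictures show.

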